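Shut down the yard crane desk and put its battery on charge

TASK

Power the model crane's sloping control desk down: lean its jog stick over towards the clipped battery stick, hold it over for a good second, then let it spring back to the middle. After that pull the battery stick out of its two spring clips, lay it gently in the V-shaped cradle of the charger between the end posts (either way round), and only once it lies there and you have let go of it, throw the charger's toggle lever fully over, away from the robot; leave the models and the other things on the table where they are.

Things in the scene. Friction and masses are not known exactly. Their poses are not given: they have to be found in the camera images.
- desk: Fixed grey control desk, 260 mm wide (y), 200 mm deep (x). Origin: centre of its underside on the table. Its face slopes up at 30 degrees towards its +x, which is its side nearest the robot: the outward normal leans 30 degrees from vertical towards its -x, away from the robot. The face's middle is 95 mm over the table.
- clip_seat (a point): Place of the battery's centre in the two C-shaped spring clips, 26 mm out from the sloping face. x: up-slope, y: along the battery (level), z: outward normal, the way it is pulled out. Clips: 10 mm wide, 42 mm either side along y, up to 38 mm out from the face, 18 mm either side in x. They resist with up to about 15 N, most at 5 mm, and let go within 20 mm.
- battery_center (a point): Centre of the loose battery stick: a cylinder 26 mm in diameter, 120 mm long, about 160 g, grey with bright steel ends and a black band round its middle, the same both ways round. Its axis is y. It starts in the clips.
- jog_knob (a point): Centre of the black ball (22 mm diameter) on the jog stick, which stands square on the sloping face, 135 mm from the battery's centre towards the desk's +y. The ball's centre is 50 mm from the stick's pivot and, upright, 56 mm out from the face. z: outwards along the stick; x: up-slope, its hinge axis.
- jog (a joint): Lean of the jog stick in rad: 0 upright, positive towards the battery (desk's -y), stops at -0.5 and 0.5. A spring returns it to 0; about 4 N at the ball leans it fully. At least 0.3 counts as leaned over.
- light_bar (a point): Middle of the light bar, a fixed rod 12 mm thick and 246 mm long (along the desk's y) above the sloping face: 106 mm out from the face, 85 mm up-slope of the battery's axis, on a thin post at each end. A gripper held vertically over the battery meets the bar; one held square to the face clears it.
- cradle (a point): Place of the battery's centre in the charger's two V saddles, 49 mm over the table. y: along the battery, x: across, away from the robot. Saddles: 10 mm wide, 35 mm either side along y, 18 mm either side in x, 45 mm over the table. Charger base (fixed, black, 90 by 230 mm): 22 mm high. Steel end posts, 130 mm apart inside along y, reach 56 mm over the table.
- lever_tip (a point): Centre of the black ball (26 mm diameter) on the charger's toggle lever, at the charger's +y end, 117 mm along y from the cradle's middle. The lever is a rod 10 mm thick, 80 mm from pivot to ball centre; its pivot is 44 mm over the table. It turns about the charger's y axis.
- lever (a joint): Toggle lever angle in rad: 0 leaning 0.5 rad towards the robot side (charger's -x), 0.5 upright, 1.0 fully over to the charger's +x. It stays where it is left; about 1 N moves it. Over 0.85 counts as thrown.
- truck: Bystander: red toy dump truck, 100 mm long, 47 mm high. Origin: underside.
- tractor: Bystander: small red tractor, 56 mm long, 46 mm high. Origin: underside.
- cottage: Bystander: model cottage, 100 by 70 mm, 75 mm high. Origin: underside.
- fir: Bystander: model fir tree, 110 mm high. Origin: underside.
- glue: Bystander: white glue bottle, 36 mm wide, 85 mm high. Origin: underside.
- driver: Bystander: screwdriver lying flat, 160 mm long. Origin: underside.
- paint_pot: Bystander: small glass paint jar, 40 mm wide, 40 mm high. Origin: underside.
Mind the look-alikes: they are no part of the job. What is shaped like the part that bears cradle but pink is not meant.

How it is judged:
By the outcome, as a careful person would: the job done as asked, in the order asked, and still so for the second after the job is handed in, with the robot touching nothing.
It also fails if it takes over 67 s, if anything falls off the work surface, if the arm or the gripper's body presses on something with over 40 N, if the wrist force passes 120 N, or if a joint passes its speed limit or range.

ROBOT

A 7-joint arm with a two-finger parallel gripper is mounted at the origin on the work surface. World frame = base frame: x ahead of the robot, y to its left, z up, the work surface at z = 0. Lengths are in m, angles in degrees, forces in N, time in s.
With the tool pointing down it reaches from about 0.425 to 0.875 m from the base axis. Payload 4.7 kg.
Tool frame: the origin (TCP) lies between the finger pads; the fingertips stand 11 mm ahead of it and the grasp point (between the pads) lies 8 mm behind it (env.tcp_to_tips is the distance from the TCP to the fingertips, in m); z points along the fingers, y is the line along which they close (so a half turn about z gives the same grasp; the last joint's range is limited). The gripper opens to 87 mm and grips with 3 to 60 N. Pads are 19 mm wide; open, the fingers measure 117 mm over their backs; the gripper's body (75 mm by 190 mm) begins 51 mm behind the grasp point.
Start: joints at [64.693, 18.392, -4.016, 83.108, 1.295, 78.541, -3.26], TCP at [0.286, -0.584, 0.196] pointing down, gripper open.
Joint ranges: [-163.93, 163.93], [-17.29, 119.83], [-79.2, 71.16], [3.27, 140.29], [-89.18, 269.18], [5.43, 117.66], [-154.24, 154.24]. Speed limits (degrees/s): [147.25, 147.25, 180, 180, 180, 180, 180].

INTERFACE

Orientations are given as [roll, pitch, yaw] about the fixed x, y, z axes, in that order (R = Rz(yaw) Ry(pitch) Rx(roll)).
In Python, from cell import env, viewer gives the robot as it stands.
- The arm moves only by the tool step_arm, never from a script. Its arguments are lists of equal length, an entry for each row: "delta_pos": the shift along the tool's x, y, z in units of 0.2 m (1.0 is 0.2 m), a list of three; "rot": the turn, a rotation vector about the tool's x, y, z in units of 1.5 rad (1.0 is 1.5 rad), a list of three; "gripper": the gripper command: -1 is shut, 1 is fully open, values between are in proportion. A call has 1 to 20 rows; each row is the pose to reach, as a shift and turn from the pose commanded when the call began, along the tool's axes at that moment; what a row does not reach only later rows make up. A row lasts 1/8 s, in which the tool goes at most 62.5 mm and 10.7 degrees, less where a joint would pass 70% of its speed; a pose out of reach is approached as far as the arm can. A call with a number of a shift or a turn outside -1 to 1 is refused whole. A call with a gripper value outside its range is refused whole. The fingers move at their own pace and stop on an object; "squeeze" is the grip in N (left out, the last holds). Time passes only in rows, so rows that repeat a pose let the fingers close. It gives the time, the measured TCP pose, the force, the opening and the grip force at its end, in the units of the state.
- env.get_obs(): the state, without advancing time (a new reading comes with each control period).
- viewer.read_camera(name): name is "scene" or "side" or "wrist"; returns a dict with "img" (420x560x3 uint8, red, green, blue), "fx", "fy", "cx", "cy" (pixels), "pose" (4x4, takes a point from camera to world coordinates). Camera axes: x right, y down, z forward; pixel columns grow to the right and rows downward; lengths in m; the calibration is good to about 2 mm. A picture is of the moment at which its call begins. There is no depth.
- env.sign_off(): hands the job in; it is judged then, once.
The state is a dict: "time_s": time; "qpos": joint angles; "joint_velocities": joint speeds; "effort": joint torques, N m; "tool_pos": TCP position; "tool_rot": TCP orientation; "force": force on the tool from outside, world axes, zero at the start; "wrist_torque": the same for the moment, N m; "grip_width": finger opening in m; "grasp_force": force on a finger pad.
Only numpy, scipy, OpenCV 4.12 (cv2) and the standard library are available. Lean on these libraries where they do the work, as an engineer would, in place of code of your own. Each camera call takes 0.05 s, during which the arm holds its last target. There are 200 camera calls.

## Working session

There is one attempt and no reset: what is moved stays moved. The work goes in short steps, Python scripts to look and compute and a tool call to move; the robot and the scene stay as the last step left them, time stands still between calls to the robot, and variables do not carry over. Pictures are saved under pics/ and viewed, at most 10 in all, crops included, and the job is handed in when it is done.

Besides the shell and the picture viewer there is one more tool, called after ">>>" as name(argument=value, ...) on one line, values as JSON. step_arm: Moves the arm, as the interface text tells. Shifts and turns lie within -1 to 1; 1 stands for 0.2 m of shift or 1.5 rad of turn. Its arguments: {"type":"object","properties":{"delta_pos":{"type":"array"},"rot":{"type":"array"},"gripper":{"type":"array"},"squeeze":{"type":"number"}},"required":["delta_pos","rot","gripper"]}

```bash
mkdir -p pics; ls
python3 - <<'E'
from cell import env, viewer
import cv2,pickle
d={}
for n in ("scene","side","wrist"):
    c=viewer.read_camera(n); d[n]=c
    cv2.imwrite(f"pics/{n}0.png",c["img"][:,:,::-1]); print(n,c["fx"],c["cx"],c["cy"],c["pose"].round(3).tolist())
pickle.dump(d,open("cams0.pkl","wb"))
print(env.get_obs())
E
```

```text
pics
scene 407.04367171405636 282.99569002651555 206.86759526740468 [[0.476, 0.557, -0.68, 1.26], [0.879, -0.319, 0.354, -0.365], [-0.02, -0.767, -0.642, 0.844], [0.0, 0.0, 0.0, 1.0]]
side 465.0217523690796 285.6755332954143 215.63100349514562 [[0.974, -0.141, 0.176, 0.287], [-0.226, -0.607, 0.762, -0.958], [-0.0, -0.782, -0.623, 0.973], [0.0, 0.0, 0.0, 1.0]]
wrist 333.2714045399657 274.8800384519449 211.18453830549657 [[0.441, -0.871, -0.217, 0.344], [-0.898, -0.428, -0.104, -0.555], [-0.003, 0.241, -0.971, 0.385], [0.0, 0.0, 0.0, 1.0]]
{'time_s': 0.15, 'qpos': array([64.69322015, 18.42686944, -4.01675107, 83.15788804,  1.29545647,
       78.54042435, -3.26091992]), 'joint_velocities': array([ 0.05730378, -0.10990876,  0.0127078 , -0.19475185, -0.05745223,
        0.06163351,  0.06282756]), 'effort': array([-2.09584837e-04, -4.91796005e+01, -4.04903479e-01, -3.12874532e+01,
       -6.40033814e-02,  4.05122212e-02,  7.08143875e-05]), 'tool_pos': array([ 0.28587955, -0.58326384,  0.19534894]), 'tool_rot': array([-1.79920063e+02,  5.08684410e-03,  2.61164839e+01]), 'force': array([ 0.0473639 , -0.5809857 ,  0.24477198]), 'wrist_torque': array([-0.01611064, -0.04492669,  0.0367203 ]), 'grasp_force': 0.0, 'grip_width': 0.08692541534210466}
```

View pics/scene0.png

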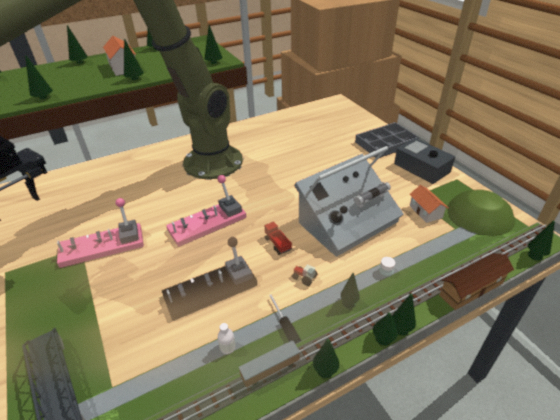

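View pics/side0.png

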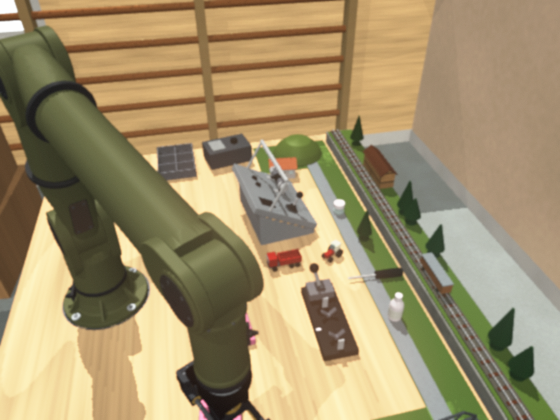

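The scene camera shows the desk at about (350,205), with the battery at about (372,193) and the jog ball near (338,215). There are three charger-like parts: pink at (100,243), pink at (207,220) and dark at (210,285). The dark one fits, because the base is black and the pink ones are excluded. I'll confirm that in one enlarged crop.

Run:
```python
import cv2,pickle,numpy as np
d=pickle.load(open("cams0.pkl","rb"))
s=d["scene"]["img"][:,:,::-1]; t=d["side"]["img"][:,:,::-1]
f=lambda im,x,y,w,h,W,H: cv2.resize(im[y:y+h,x:x+w],(W,H),interpolation=cv2.INTER_CUBIC)
a=np.hstack([f(s,280,140,130,100,400,308),f(s,150,225,120,92,400,308)])
b=np.hstack([f(t,225,135,100,72,400,288),f(t,270,250,100,115,400,288)[:, :]])
cv2.imwrite("pics/crop1.png",np.vstack([a,b]))
```

```text
(no output)
```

View pics/crop1.png

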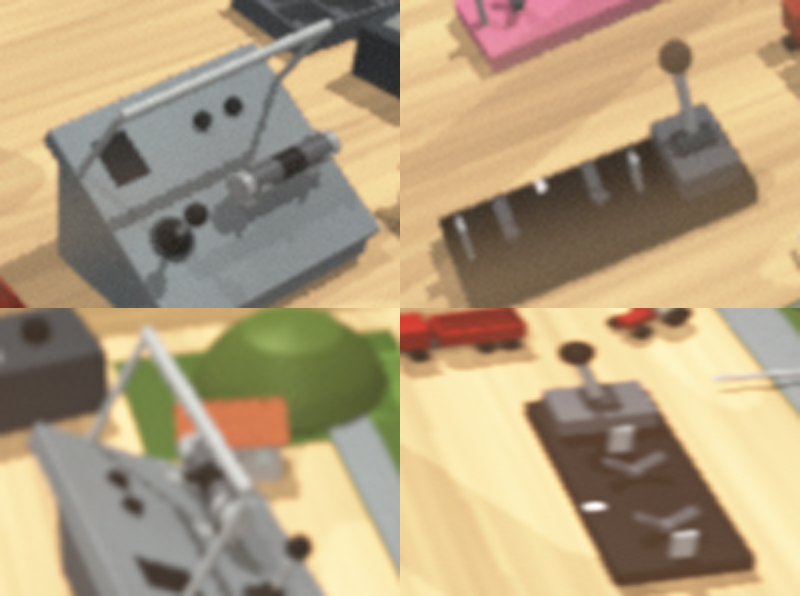

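The crop confirms it. The dark charger has V saddles, steel posts and the lever ball at scene (233,242) / side (314,268). The jog ball is at scene (344,210) / side (299.5,195), and the battery band is at scene (374,192). Next I'll triangulate.

```bash
cat > h.py <<'E'
import numpy as np,cv2,pickle
from scipy.spatial.transform import Rotation as R
def ray(c,p):
    d=c["pose"][:3,:3]@[(p[0]-c["cx"])/c["fx"],(p[1]-c["cy"])/c["fy"],1]; return c["pose"][:3,3],d/np.linalg.norm(d)
def plane(c,p,z):
    o,d=ray(c,p); return o+d*(z-o[2])/d[2]
def tri(*cp):
    A=0;b=0;rs=[ray(*x) for x in cp]
    for o,d in rs: M=np.eye(3)-np.outer(d,d);A=A+M;b=b+M@o
    X=np.linalg.solve(A,b); return X,max(np.linalg.norm(np.cross(X-o,d)) for o,d in rs)
def proj(c,X):
    q=c["pose"][:3,:3].T@(np.asarray(X)-c["pose"][:3,3]); return np.array([c["fx"]*q[0]/q[2]+c["cx"],c["fy"]*q[1]/q[2]+c["cy"]])
E
python3 - <<'E'
from h import *
d=pickle.load(open("cams0.pkl","rb"));s,t=d["scene"],d["side"]
for n,a,b in (("jog",(343.7,209.9),(299.5,194.8)),("bar-y",(320,176.7),(285.8,180)),("bar+y",(387.2,148.1),(261.8,141)),("lever",(232.8,242.1),(314.3,268)),("post+",(220,272),(326,300)),("post-",(168,291),(341,343))):
    X,e=tri((s,a),(t,b)); print(n,X.round(4),round(e,4))
def blobs(c,m,lo,box):
    pass
# dark charger base in side view: min area rect
im=t["img"]; g=im.astype(int)
m=((g.max(2)<95)).astype(np.uint8); 
mm=np.zeros_like(m); mm[275:360,295:362]=m[275:360,295:362]
cs=max(cv2.findContours(mm,0,2)[0],key=cv2.contourArea)
P=np.array([plane(t,p,0.022)[:2]*1000 for p in cs[:,0]],np.float32); print("base rect(mm)",cv2.minAreaRect(P))
print("band @z", [plane(s,(374.2,192),z).round(3) for z in (.105,.12,.135)])
E
```

```text
jog [0.5919 0.168  0.1265] 0.0003
bar-y [0.5379 0.1222 0.22  ] 0.0005
bar+y [0.5134 0.3651 0.2175] 0.0003
lever [ 0.5517 -0.1418  0.1199] 0.0005
post+ [ 0.5702 -0.1934  0.0515] 0.0024
post- [ 0.5654 -0.3283  0.0518] 0.0035
base rect(mm) ((570.8193969726562, -241.18202209472656), (72.4649429321289, 148.9949188232422), 0.1012653335928917)
band @z [array([0.55 , 0.308, 0.105]), array([0.564, 0.294, 0.12 ]), array([0.578, 0.28 , 0.135])]
```

>>> step_arm(delta_pos=[[0.2, -0.2, -0.6], [1, -0.95, -0.9], [1, -0.95, -0.9], [1, -0.95, -0.9], [1, -0.95, -0.9], [1, -0.95, -0.9], [1, -0.95, -0.9]], rot=[[0, 0, 0], [0, 0, 0], [0, 0, 0], [0, 0, 0], [0, 0, 0], [0, 0, 0], [0, 0, 0]], gripper=[-1, -1, -1, -1, -1, -1, -1])

```text
time_s: 1.02
tool_pos: [0.3836, -0.3232, 0.3776]
tool_rot: [179.8, -0.1, 26.4]
force: [-0.3, -0.1, 0.3]
grip_width: 0.0247
grasp_force: 0.0
```

>>> step_arm(delta_pos=[[1, -0.95, 0], [1, -0.95, 0], [1, -0.95, 0], [1, -0.95, 0], [1, -0.95, 0], [1, -0.95, 0]], rot=[[0, 0, 0], [0, 0, 0], [0, 0, 0], [0, 0, 0], [0, 0, 0], [0, 0, 0]], gripper=[-1, -1, -1, -1, -1, -1])

```text
time_s: 1.78
tool_pos: [0.4781, -0.0658, 0.3751]
tool_rot: [-179.9, 0.1, 26.3]
force: [0.1, -0.2, -0.7]
grip_width: 0.0009
grasp_force: 0.0
```

```bash
cat >> h.py <<'E'
xd=np.array([-0.995,-0.1,0])/1.00001; yd=np.array([0.1,-0.995,0]); s30,c30=.5,np.sqrt(3)/2
n=-s30*xd+[0,0,c30]; u=c30*xd+[0,0,s30]
B=np.array([.5535,.3005,.107]); J=np.array([.5919,.168,.1265])
def rotm(x,z): return np.c_[x,np.cross(z,x),z]
Rb=rotm(-yd,-n); Rj=rotm(-u,-n)
def go(obs,p,Rt):
    R0=R.from_euler("xyz",obs["tool_rot"],degrees=True)
    d=R0.inv().apply(np.asarray(p)-obs["tool_pos"]); r=(R0.inv()*R.from_matrix(Rt)).as_rotvec()
    print("dpos",(d/.2).round(3).tolist(),"rot",(r/1.5).round(3).tolist(),"deg",np.degrees(np.linalg.norm(r)).round(1))
E
python3 - <<'E'
from h import *; from cell import env
o=env.get_obs(); print(o["qpos"].round(1))
go(o,B+.18*n,Rb); go(o,B+.18*n,rotm(yd,-n)); go(o,J+.14*n+.04*yd,Rj)
E
```

```text
[ 37.4  -2.7 -30.9  86.4  -1.4  96.  -57.4]
dpos [1.57, -1.317, 0.561] rot [0.304, -0.211, -0.789] deg 74.9
dpos [1.57, -1.317, 0.561] rot [-0.232, -0.334, 1.253] deg 113.2
dpos [1.286, -0.486, 0.636] rot [0.062, -0.344, 0.233] deg 36.2
```

>>> step_arm(delta_pos=[[0.6, -0.2, 0], [0.9, -0.5, 0], [0.95, -0.5, 0.2], [0.95, -0.5, 0.3], [0.95, -0.5, 0.3]], rot=[[0.015, -0.085, 0.06], [0.03, -0.17, 0.12], [0.045, -0.26, 0.17], [0.062, -0.344, 0.233], [0.062, -0.344, 0.233]], gripper=[-1, -1, -1, -1, -1])

```text
time_s: 2.4
tool_pos: [0.5831, 0.0728, 0.3234]
tool_rot: [-177.5, 23.4, 7.7]
force: [0.7, -1.1, -1.6]
grip_width: 0.0005
grasp_force: 0.0
```

Run:
```python
from h import *; from cell import env,viewer
o=env.get_obs(); print(o["qpos"].round(1),o["tool_pos"],o["tool_rot"])
d={k:viewer.read_camera(k) for k in ("scene","side","wrist")}; pickle.dump(d,open("cams1.pkl","wb"))
w=d["wrist"];print([(k,proj(w,p).round(0)) for k,p in (("J",J),("B",B))])
cv2.imwrite("pics/w1.png",np.hstack([w["img"][:,:,::-1][::1],])); 
cv2.imwrite("pics/s1.png",np.hstack([d["scene"]["img"][60:260,200:460,::-1],d["side"]["img"][60:260,130:390,::-1]]).repeat(1,0))
cv2.imwrite("pics/c1.png",np.vstack([cv2.imread("pics/w1.png")[0:380],cv2.resize(cv2.imread("pics/s1.png"),(560,215))]))
go(o,J+.14*n+.04*yd,Rj)
```

```text
[-12.2  29.8   7.4  57.1  -5.7 116.8 -89.3] [0.58310746 0.07277049 0.3234093 ] [-177.48274033   23.42947971    7.72156048]
[('J', array([194.,  96.])), ('B', array([ 83., 108.]))]
dpos [0.564, -0.246, 0.179] rot [-0.019, -0.076, 0.022] deg 7.0
```

View pics/c1.png

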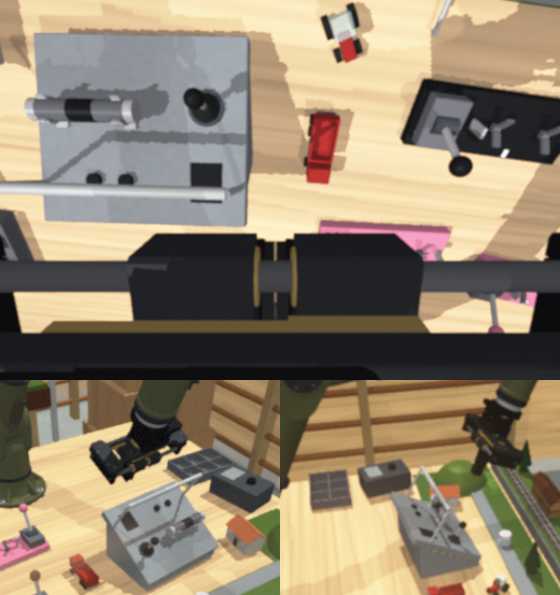

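The wrist view shows the battery at (80,110) in its clips, the jog ball at (205,103), the bar along row 188 and the charger lever ball at (460,166). The gripper is wide along its closing axis, so I'll check its real outline against the bar's clearance.

Run:
```python
from h import *; from cell import env
o=env.get_obs(); d=pickle.load(open("cams1.pkl","rb")); R0=R.from_euler("xyz",o["tool_rot"],degrees=True).as_matrix(); T=o["tool_pos"]
out=[]
for k in ("scene","side"):
    c=d[k]; p=proj(c,T+R0@[0,0,-.06]); x0,y0=int(p[0])-50,int(p[1])-60; x0=max(x0,0);y0=max(y0,0)
    im=cv2.resize(c["img"][y0:y0+110,x0:x0+100,::-1],(400,440),interpolation=cv2.INTER_CUBIC)
    for z,col in ((.011,(0,0,255)),(-.059,(0,255,0)),(-.08,(255,0,0)),(-.1,(255,255,0))):
        for y in (-.095,0,.095):
            q=(proj(c,T+R0@[0,y,z])-[x0,y0])*4; cv2.circle(im,tuple(int(v) for v in q),3,col,-1)
    out.append(im)
cv2.imwrite("pics/g1.png",np.hstack(out))
```

```text
(no output)
```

View pics/g1.png

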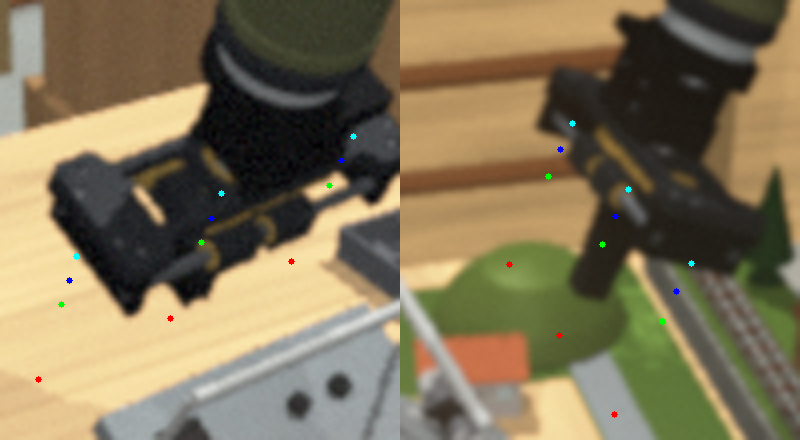

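The gripper's wide part starts about 65–70 mm behind the grasp point and is ±95 mm wide, so the battery grasp will need a bit more tilt than square. I'll do the jog stick first: hover beside the ball on the side away from the battery.

Run:
```python
from h import *; from cell import env
o=env.get_obs(); print(o["qpos"].round(1),o["tool_pos"].round(4),o["tool_rot"].round(1))
for t,k in ((Rj,.06),(Rj,.002)): go(o,J+k*n+.042*yd,t)
```

```text
[-12.3  29.4   7.2  57.   -5.5 116.8 -89.3] [0.583  0.0739 0.3278] [-177.6   23.     7.9]
dpos [0.523, -0.219, 0.599] rot [-0.017, -0.081, 0.025] deg 7.4
dpos [0.487, -0.212, 0.887] rot [-0.017, -0.081, 0.025] deg 7.4
```

>>> step_arm(delta_pos=[[0.3, -0.15, 0.2], [0.5, -0.22, 0.45], [0.52, -0.22, 0.6], [0.5, -0.21, 0.75], [0.49, -0.21, 0.88], [0.49, -0.21, 0.88], [0.49, -0.21, 0.88]], rot=[[0, -0.02, 0], [0, -0.04, 0], [-0.01, -0.06, 0.02], [-0.017, -0.08, 0.025], [-0.017, -0.08, 0.025], [-0.017, -0.08, 0.025], [-0.017, -0.08, 0.025]], gripper=[-1, -1, -1, -1, -1, -1, -1])

```text
time_s: 3.42
tool_pos: [0.5989, 0.1274, 0.1331]
tool_rot: [-179.6, 29.6, 5.9]
force: [0.4, 0.2, -0.0]
grip_width: 0.0005
grasp_force: 0.0
```

Run:
```python
from h import *; from cell import env
o=env.get_obs(); print(o["qpos"].round(1),o["tool_pos"].round(4),o["tool_rot"].round(1),o["force"])
go(o,J+.002*n+.004*yd,Rj)
```

```text
[-15.4  41.3   5.6  63.   -6.4 105.4 -94.5] [0.5989 0.1274 0.1331] [-179.6   29.6    5.9] [ 0.35962757  0.16520592 -0.02814082]
dpos [0.004, -0.185, 0.027] rot [-0.004, -0.004, 0.002] deg 0.5
```

>>> step_arm(delta_pos=[[0, -0.06, 0.02], [0, -0.11, 0.025], [0, -0.15, 0.025], [0, -0.15, 0.025]], rot=[[0, 0, 0], [0, 0, 0], [0, 0, 0], [0, 0, 0]], gripper=[-1, -1, -1, -1])

```text
time_s: 3.92
tool_pos: [0.5921, 0.1601, 0.1273]
tool_rot: [-179.6, 29.8, 6.1]
force: [0.5, -1.2, 0.1]
grip_width: 0.0003
grasp_force: 0.0
```

Run:
```python
from h import *; from cell import env,viewer
o=env.get_obs(); print(o["tool_pos"].round(4),o["force"],((o["tool_pos"]-J)@yd).round(4))
d={k:viewer.read_camera(k) for k in ("scene","wrist")}
im=[]
for c,P in ((d["scene"],J),(d["wrist"],J)):
    x,y=proj(c,P).astype(int); print(x,y); x=min(max(x,50),510);y=min(max(y,50),370)
    im.append(cv2.resize(c["img"][y-50:y+50,x-50:x+50,::-1],(400,400),interpolation=cv2.INTER_CUBIC))
cv2.imwrite("pics/j1.png",np.hstack(im))
```

```text
[0.5921 0.1601 0.1273] [ 0.48212257 -1.21671115  0.12610183] 0.0079
343 209
258 238
```

View pics/j1.png

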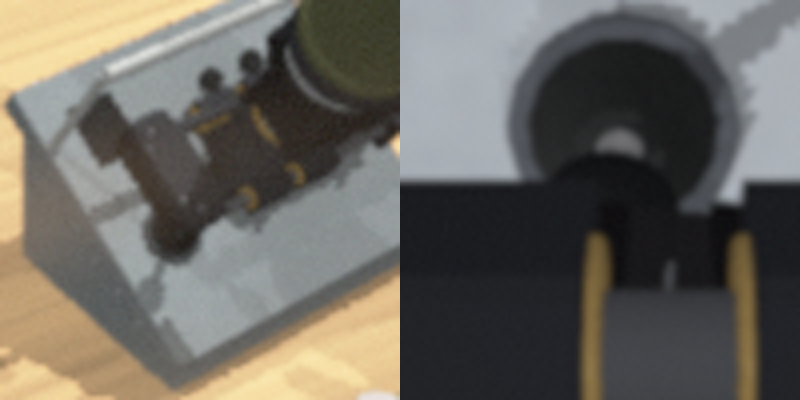

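The fingers have just touched the ball, with 1.2 N of push, so it leans about 0.15 rad. I'll push further.

>>> step_arm(delta_pos=[[0, -0.03, 0], [0, -0.057, 0.01], [0, -0.057, 0.01], [0, -0.057, 0.01]], rot=[[0, 0, 0], [0, 0, 0], [0, 0, 0], [0, 0, 0]], gripper=[-1, -1, -1, -1])

```text
time_s: 4.53
tool_pos: [0.5902, 0.1696, 0.1255]
tool_rot: [-179.7, 29.8, 6.0]
force: [-0.1, -0.1, 0.4]
grip_width: 0.0004
grasp_force: 0.0
```

Run:
```python
from h import *; from cell import env,viewer
for i in range(3): c=viewer.read_camera("wrist"); print(env.get_obs()["force"].round(2))
s=viewer.read_camera("side")
x,y=proj(s,J).astype(int)
a=cv2.resize(c["img"][150:290,190:330,::-1],(400,400),interpolation=cv2.INTER_CUBIC)
b=cv2.resize(s["img"][y-30:y+30,x-30:x+30,::-1],(400,400),interpolation=cv2.INTER_CUBIC)
cv2.imwrite("pics/j2.png",np.hstack([a,b]))
```

```text
[ 1.05 -0.51  0.24]
[ 0.69  0.17 -0.36]
[-0.27  0.65 -0.1 ]
```

View pics/j2.png

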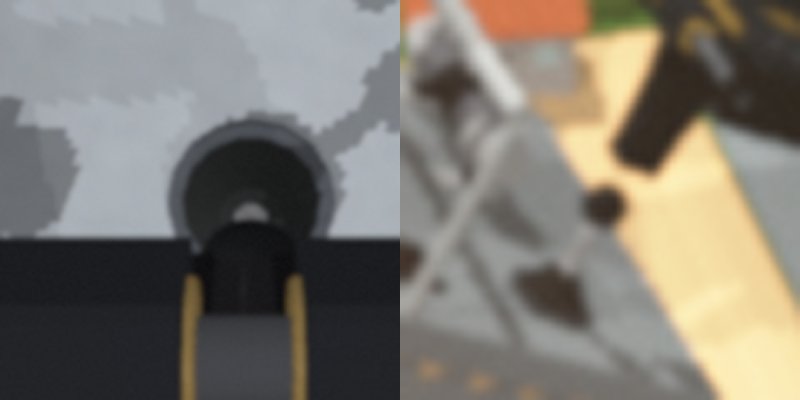

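Run:
```python
from h import *; from cell import env
print(env.tcp_to_tips,[a for a in dir(env) if a[0]!="_"])
d=pickle.load(open("cams1.pkl","rb")); T=np.array([.583,.0739,.3278]);R0=R.from_euler("xyz",[-177.6,23,7.9],degrees=True).as_matrix()
def org(c):
    p=proj(c,T+R0@[0,0,-.06]); return np.maximum([int(p[0])-50,int(p[1])-60],0)
X,e=tri((d["scene"],org(d["scene"])+np.array([200,300])/4),(d["side"],org(d["side"])+np.array([190,298])/4)); print(X,e,R0.T@(X-T))
o=env.get_obs();Rt=R.from_euler("xyz",o["tool_rot"],degrees=True).as_matrix();s=d["side"]
x,y=proj(s,J).astype(int)
for z in (-.03,-.02,-.01,0,.011): print(z,(proj(s,o["tool_pos"]+Rt@[0,0,z])-[x-30,y-30])*6.667+[400,0])
```

```text
0.011 ['PlanningError', 'get_obs', 'sign_off', 'tcp_to_tips']
[0.60080294 0.07927039 0.34048644] 8.80903480986315e-06 [ 0.01195463 -0.00365961 -0.01871966]
-0.03 [630.90730275 154.27729269]
-0.02 [620.36107392 171.64236866]
-0.01 [609.8763318  188.90620261]
0 [599.45254024 206.06967736]
0.011 [588.05613512 224.83462584]
```

Run:
```python
from h import *
d=pickle.load(open("cams1.pkl","rb")); T=np.array([.583,.0739,.3278]);R0=R.from_euler("xyz",[-177.6,23,7.9],degrees=True).as_matrix()
w=d["wrist"]; print(R0.T@(w["pose"][:3,3]-T), (R0.T@w["pose"][:3,:3]).round(3).tolist())
for z in (-.06,-.04,-.019,0,.011): print(z,proj(w,T+R0@[.0095,0,z]),proj(w,T+R0@[-.0095,0,z]))
```

```text
[ 0.06593027  0.00050731 -0.1882596 ] [[-0.001, -0.97, -0.242], [1.0, -0.001, 0.0], [-0.0, -0.242, 0.97]]
-0.06 [273.69137889 268.31021561] [273.77324433 309.51503151]
-0.04 [273.8244041 251.0201432] [273.89269359 287.78408044]
-0.019 [273.932847   236.92517827] [273.99077678 269.94017642]
0 [274.01156709 226.69346355] [274.06237854 256.91394015]
0.011 [274.05073348 221.60277622] [274.09813009 250.40979593]
```

Both the side view and the wrist view put the real fingertips about 20 mm behind the reported TCP rather than 11 mm ahead of it. The fingers passed over the ball and the stick is still upright. I'll go back to the side, drop 28 mm along the tool and push again.

>>> step_arm(delta_pos=[[0, 0.1, 0], [0, 0.21, 0], [0, 0.21, 0.07], [0, 0.21, 0.14], [0, 0.16, 0.14], [0, 0.11, 0.14], [0, 0.08, 0.14], [0, 0.06, 0.14], [0, 0.05, 0.14], [0, 0.05, 0.14]], rot=[[0, 0, 0], [0, 0, 0], [0, 0, 0], [0, 0, 0], [0, 0, 0], [0, 0, 0], [0, 0, 0], [0, 0, 0], [0, 0, 0], [0, 0, 0]], gripper=[-1, -1, -1, -1, -1, -1, -1, -1, -1, -1])

```text
time_s: 5.98
tool_pos: [0.5777, 0.1581, 0.1014]
tool_rot: [-179.7, 29.7, 6.0]
force: [0.4, -2.4, 1.4]
grip_width: 0.0006
grasp_force: 1.0
```

Run:
```python
from h import *; from cell import env,viewer
for i in range(3): c=viewer.read_camera("side"); o=env.get_obs(); print(o["force"].round(2),((o["tool_pos"]-J)@np.c_[yd,u,n]).round(4))
pickle.dump(c,open("s3.pkl","wb"))
x,y=285,180
cv2.imwrite("pics/j3.png",cv2.resize(c["img"][160:220,270:330,::-1],(600,600),interpolation=cv2.INTER_CUBIC))
```

```text
[ 0.78 -2.64  2.54] [ 0.0086  0.0005 -0.0294]
[ 0.18 -0.83  1.87] [ 0.0087  0.0005 -0.0294]
[-0.1  -1.99  2.44] [ 0.0086  0.0005 -0.0295]
```

>>> step_arm(delta_pos=[[0, -0.02, 0], [0, -0.04, 0], [0, -0.04, 0], [0, -0.04, 0]], rot=[[0, 0, 0], [0, 0, 0], [0, 0, 0], [0, 0, 0]], gripper=[-1, -1, -1, -1])

```text
time_s: 6.62
tool_pos: [0.5765, 0.166, 0.1009]
tool_rot: [-179.7, 29.8, 6.0]
force: [-0.6, -3.9, -1.2]
grip_width: 0.0005
grasp_force: 1.8
```

Run:
```python
from h import *; from cell import env,viewer
for i in range(3): c=viewer.read_camera("side"); o=env.get_obs(); print(o["force"].round(2),((o["tool_pos"]-J)@np.c_[yd,u,n]).round(4))
w=viewer.read_camera("wrist")
a=cv2.resize(w["img"][150:290,190:330,::-1],(400,400),interpolation=cv2.INTER_CUBIC)
b=cv2.resize(c["img"][165:225,270:330,::-1],(400,400),interpolation=cv2.INTER_CUBIC)
cv2.imwrite("pics/j4.png",np.hstack([a,b]))
```

```text
[ 0.37 -3.54 -1.05] [ 0.0005  0.0007 -0.0299]
[ 0.46 -3.77 -0.93] [ 0.0005  0.0006 -0.0299]
[-0.51 -3.79 -1.05] [ 0.0005  0.0007 -0.0299]
```

View pics/j4.png

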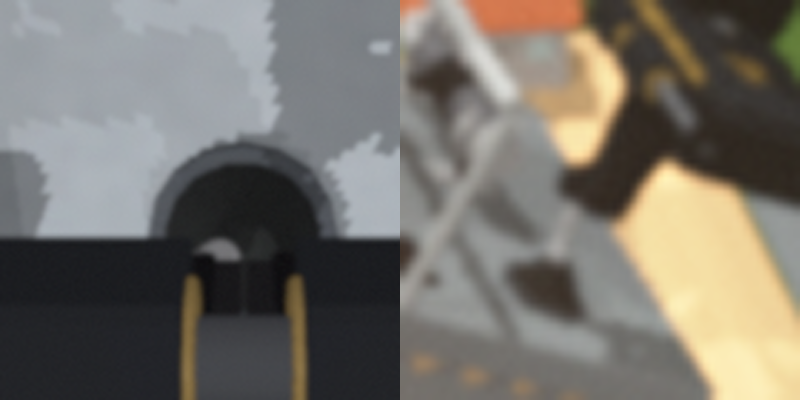

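The side view shows the ball hidden left of the fingers with its stick leaning over, and the push is 3.7 N, or about 0.45 rad. I'll hold it and then let it spring back.

>>> step_arm(delta_pos=[[0, 0, 0], [0, 0, 0], [0, 0, 0], [0, 0, 0], [0, 0, 0], [0, 0, 0], [0, 0, 0], [0, 0, 0], [0, 0, 0], [0, 0, 0], [0, 0.04, 0], [0, 0.08, 0], [0, 0.15, 0], [0, 0.25, 0], [0, 0.25, -0.2], [0, 0.25, -0.4], [0, 0.25, -0.4]], rot=[[0, 0, 0], [0, 0, 0], [0, 0, 0], [0, 0, 0], [0, 0, 0], [0, 0, 0], [0, 0, 0], [0, 0, 0], [0, 0, 0], [0, 0, 0], [0, 0, 0], [0, 0, 0], [0, 0, 0], [0, 0, 0], [0, 0, 0], [0, 0, 0], [0, 0, 0]], gripper=[-1, -1, -1, -1, -1, -1, -1, -1, -1, -1, -1, -1, -1, -1, -1, -1, -1])

```text
time_s: 8.95
tool_pos: [0.6237, 0.1193, 0.1731]
tool_rot: [-179.7, 29.4, 5.9]
force: [-0.5, -0.6, -0.8]
grip_width: 0.0007
grasp_force: 0.0
```

```bash
cat >> h.py <<'E'
def ax(th):
    t=np.radians(th); a=np.cos(t)*n-np.sin(t)*u; return a,rotm(-yd,-a)
E
python3 - <<'E'
from h import *; from cell import env
d0=pickle.load(open("cams0.pkl","rb"));d1=pickle.load(open("cams1.pkl","rb"))
print(tri((d0["scene"],(374.2,192)),(d1["wrist"],(79,110))))
# band by darkness along battery in wrist view
g=cv2.cvtColor(d1["wrist"]["img"],cv2.COLOR_RGB2GRAY); m=(g[95:126,60:100]<60).astype(np.uint8); ys,xs=np.nonzero(m); print(xs.mean()+60,ys.mean()+95,len(xs),np.ptp(xs),np.ptp(ys))
for k in ("scene",): 
    g=cv2.cvtColor(d0[k]["img"],cv2.COLOR_RGB2GRAY); print(g[182:203,362:388].tolist())
o=env.get_obs(); a,Rt=ax(17)
go(o,B+.13*a-.03*u,Rt); go(o,o["tool_pos"],Rt)
E
```

```text
(array([0.55042193, 0.30656366, 0.10587613]), np.float64(0.00031096575042854885))
78.11293260473589 109.27140255009107 549 28 21
[[137, 118, 110, 123, 140, 149, 148, 151, 149, 151, 152, 153, 150, 153, 151, 151, 152, 150, 147, 153, 156, 162, 177, 184, 176, 178], [128, 110, 122, 142, 150, 148, 149, 150, 150, 151, 150, 152, 149, 152, 152, 152, 152, 145, 141, 142, 131, 120, 136, 147, 164, 180], [126, 111, 128, 145, 150, 150, 148, 148, 148, 148, 148, 150, 150, 152, 153, 149, 140, 121, 113, 113, 108, 104, 108, 120, 153, 177], [117, 109, 128, 149, 148, 149, 149, 151, 148, 148, 150, 148, 148, 151, 151, 141, 125, 107, 102, 99, 108, 109, 114, 117, 129, 152], [106, 108, 129, 147, 148, 147, 150, 150, 151, 148, 150, 148, 146, 139, 131, 122, 108, 105, 108, 109, 114, 116, 116, 112, 108, 125], [110, 120, 141, 150, 149, 154, 152, 151, 151, 150, 147, 135, 113, 101, 99, 101, 107, 111, 115, 116, 112, 109, 103, 103, 99, 101], [111, 128, 146, 146, 149, 151, 151, 149, 147, 134, 112, 90, 66, 58, 68, 84, 105, 116, 116, 112, 104, 101, 99, 94, 94, 95], [111, 130, 144, 148, 149, 151, 146, 132, 111, 91, 68, 57, 
[... 1015 characters left out ...]
3, 95, 93, 91, 88, 85, 79, 77, 74, 72, 79, 90, 94, 95, 93, 98, 96, 95, 92, 95, 111, 133, 137, 133, 135], [139, 114, 94, 94, 102, 101, 92, 81, 81, 84, 85, 89, 98, 95, 93, 95, 95, 93, 94, 90, 95, 107, 126, 135, 137, 134], [140, 114, 98, 116, 124, 116, 105, 94, 92, 95, 93, 92, 94, 93, 95, 93, 94, 95, 97, 96, 97, 113, 126, 135, 134, 136], [134, 111, 100, 120, 121, 114, 103, 98, 93, 93, 95, 94, 95, 93, 92, 93, 94, 94, 107, 118, 120, 126, 135, 138, 138, 135], [116, 103, 100, 109, 105, 96, 96, 89, 94, 91, 91, 93, 93, 94, 93, 92, 93, 97, 117, 134, 132, 135, 136, 134, 136, 135]]
dpos [0.286, -0.937, -0.199] rot [0.158, -0.163, -1.036] deg 91.1
dpos [0.0, 0.0, 0.0] rot [0.158, -0.163, -1.036] deg 91.1
```

>>> step_arm(delta_pos=[[0.05, -0.2, -0.1], [0.1, -0.45, -0.2], [0.2, -0.7, -0.2], [0.29, -0.9, -0.2], [0.29, -0.94, -0.2], [0.29, -0.94, -0.2], [0.29, -0.94, -0.2], [0.29, -0.94, -0.2], [0.29, -0.94, -0.2], [0.29, -0.94, -0.2], [0.29, -0.94, -0.2]], rot=[[0.016, -0.016, -0.104], [0.032, -0.033, -0.207], [0.047, -0.049, -0.311], [0.063, -0.065, -0.414], [0.079, -0.082, -0.518], [0.095, -0.098, -0.622], [0.111, -0.114, -0.725], [0.126, -0.13, -0.829], [0.142, -0.147, -0.932], [0.158, -0.163, -1.036], [0.158, -0.163, -1.036]], gripper=[-0.08, -0.08, -0.08, -0.08, -0.08, -0.08, -0.08, -0.08, -0.08, -0.08, -0.08])

```text
out of range: a turn must lie within [-1, 1]
```

```bash
cat >> h.py <<'E'
B=np.array([.552,.304,.1065])
E
python3 - <<'E'
from h import *; from cell import env,viewer
o=env.get_obs(); print(o["qpos"].round(1)); a,Rt=ax(17); go(o,B+.13*a-.03*u,Rt)
w=viewer.read_camera("wrist");s=viewer.read_camera("side");c=viewer.read_camera("scene");o=env.get_obs();pickle.dump((w,s,c,o),open("cams2.pkl","wb"))
im=w["img"][:,:,::-1].copy()
for P in (B,B+.06*yd,B-.06*yd): cv2.circle(im,tuple(int(v) for v in proj(w,P)),3,(0,0,255),-1)
print(proj(w,B),(R.from_euler("xyz",o["tool_rot"],degrees=True).as_matrix().T@(B-o["tool_pos"])).round(4))
x,y=proj(s,B+.08*a).astype(int)
v=cv2.resize(s["img"][y-70:y+50,x-40:x+60,::-1],(350,420),interpolation=cv2.INTER_CUBIC)
cv2.imwrite("pics/b1.png",cv2.resize(np.hstack([im,v]),(800,369)))
E
```

```text
[-14.5  43.2   6.3  55.2  -6.5 111.1 -93.8]
dpos [0.282, -0.955, -0.194] rot [0.158, -0.163, -1.036] deg 91.1
[ 50.82173303 221.56685588] [-0.0113 -0.1901  0.0802]
```

View pics/b1.png

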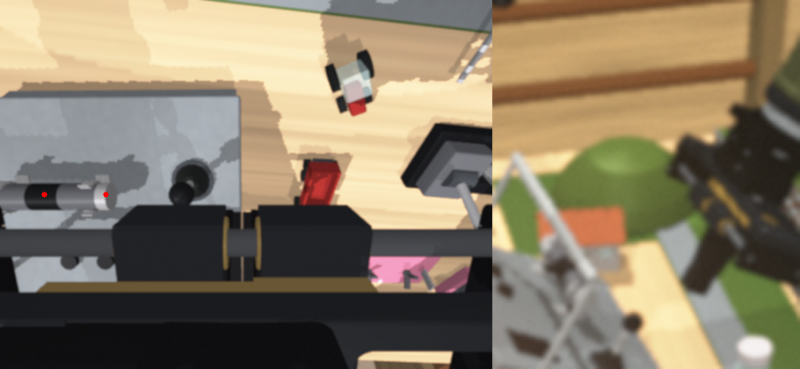

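The turn was over the limit and the call was refused. The view still helped: the battery estimate sits on the band at (44,195) and on the end at (105,195), and the jog stick is back upright. I'll turn in two parts.

>>> step_arm(delta_pos=[[0.05, -0.2, -0.1], [0.1, -0.45, -0.2], [0.2, -0.7, -0.2], [0.28, -0.9, -0.2], [0.28, -0.95, -0.2], [0.28, -0.95, -0.2], [0.28, -0.95, -0.2], [0.28, -0.95, -0.2], [0.28, -0.95, -0.2]], rot=[[0.016, -0.016, -0.104], [0.032, -0.033, -0.207], [0.047, -0.049, -0.311], [0.063, -0.065, -0.414], [0.079, -0.082, -0.518], [0.095, -0.098, -0.622], [0.111, -0.114, -0.725], [0.126, -0.13, -0.829], [0.142, -0.147, -0.932]], gripper=[-0.08, -0.08, -0.08, -0.08, -0.08, -0.08, -0.08, -0.08, -0.08])

```text
time_s: 10.22
tool_pos: [0.6513, 0.3274, 0.1866]
tool_rot: [-147.7, 4.5, 69.8]
force: [-1.2, 4.7, 1.0]
grip_width: 0.0401
grasp_force: 0.0
```

Run:
```python
from h import *; from cell import env,viewer
o=env.get_obs(); print(o["qpos"].round(1))
for th in (12,17):
  a,Rt=ax(th); go(o,B+.13*a-.03*u,Rt)
```

```text
[-12.4  57.9 -25.1  31.7  -1.  117.6 -52.8]
dpos [-0.035, 0.067, -0.048] rot [0.099, -0.141, -0.271] deg 27.6
dpos [-0.014, 0.118, -0.035] rot [0.157, -0.153, -0.265] deg 29.6
```

Run:
```python
from h import *; from cell import env,viewer
for i in range(3): s=viewer.read_camera("side"); o=env.get_obs(); print(o["force"].round(1),o["tool_pos"].round(4),o["tool_rot"].round(1))
# where gripper body corner points are vs bar in bar coords
Rt=R.from_euler("xyz",o["tool_rot"],degrees=True).as_matrix()
for y in (-.095,.095):
  for x in (-.037,.037): print(x,y,((o["tool_pos"]+Rt@[x,y,-.089]-B)@np.c_[yd,u,n]).round(3))
for th in (5,10,15):
  a,Rt=ax(th); go(o,B+.06*a-.03*u,Rt)
```

```text
[ 1.9 -4.7 -8.2] [0.652  0.3176 0.1724] [-147.7    6.2   69.4]
[-0.2 -1.5 -1.8] [0.6533 0.3137 0.1695] [-148.     6.9   68.9]
[-0.7 -0.9 -0.6] [0.6541 0.3131 0.1707] [-148.1    7.    68.7]
-0.037 -0.095 [0.005 0.042 0.199]
0.037 -0.095 [-0.061  0.009  0.208]
-0.037 0.095 [ 0.089 -0.127  0.182]
0.037 0.095 [ 0.024 -0.16   0.191]
dpos [-0.072, -0.077, 0.236] rot [0.017, -0.107, -0.306] deg 27.9
dpos [-0.061, -0.053, 0.239] rot [0.074, -0.12, -0.301] deg 28.6
dpos [-0.05, -0.03, 0.244] rot [0.131, -0.133, -0.296] deg 30.1
```

>>> step_arm(delta_pos=[[-0.01, -0.01, 0.05], [-0.03, -0.03, 0.12], [-0.05, -0.04, 0.18], [-0.06, -0.05, 0.24], [-0.06, -0.05, 0.24], [-0.06, -0.05, 0.24]], rot=[[0.015, -0.03, -0.08], [0.035, -0.06, -0.16], [0.055, -0.09, -0.24], [0.074, -0.12, -0.3], [0.074, -0.12, -0.3], [0.074, -0.12, -0.3]], gripper=[-0.08, -0.08, -0.08, -0.08, -0.08, -0.08])

```text
time_s: 11.12
tool_pos: [0.6201, 0.3087, 0.159]
tool_rot: [-146.2, -2.9, 93.3]
force: [-0.9, 0.3, -0.8]
grip_width: 0.0401
grasp_force: 0.0
```

Run:
```python
from h import *; from cell import env,viewer
for i in range(2): s=viewer.read_camera("side");w=viewer.read_camera("wrist"); o=env.get_obs(); print(o["force"].round(1),o["tool_pos"].round(4),o["tool_rot"].round(1))
print(o["qpos"].round(1)); pickle.dump((w,s,o),open("cams3.pkl","wb"))
Rt=R.from_euler("xyz",o["tool_rot"],degrees=True).as_matrix(); print("tilt",np.degrees(np.arccos(-Rt[2,2])))
for y in (-.095,.095):
  for x in (-.037,.037): print(x,y,((o["tool_pos"]+Rt@[x,y,-.089]-B)@np.c_[yd,u,n]).round(3))
print("tip",((o["tool_pos"]+Rt@[0,0,-.019]-B)@np.c_[yd,u,n]).round(3))
for th in (5,10,15):
  a,Rt=ax(th); go(o,B+.06*a-.03*u,Rt)
```

```text
[ 0.  -0.5  0.6] [0.6194 0.309  0.1577] [-146.    -3.    93.4]
[-0.1 -0.3  0.7] [0.6194 0.3088 0.1574] [-146.    -3.    93.4]
[-23.   54.8   4.   39.2 -16.7 117.6 -19.1]
tilt 34.12364310730442
-0.037 -0.095 [0.044 0.056 0.171]
0.037 -0.095 [-0.03   0.055  0.175]
-0.037 0.095 [ 0.045 -0.134  0.157]
0.037 0.095 [-0.029 -0.134  0.162]
tip [ 0.003 -0.034  0.097]
dpos [0.004, 0.017, 0.09] rot [0.012, -0.045, -0.003] deg 4.0
dpos [0.004, 0.043, 0.092] rot [0.07, -0.045, -0.001] deg 7.2
dpos [0.004, 0.069, 0.095] rot [0.129, -0.045, 0.001] deg 11.7
```

Run:
```python
from h import *; from cell import env,viewer
o=env.get_obs()
for th in (8,12):
  a,Rt=ax(th); go(o,B+.015*a,Rt)
```

```text
dpos [-0.013, -0.133, 0.325] rot [0.047, -0.045, -0.002] deg 5.6
dpos [-0.013, -0.128, 0.325] rot [0.094, -0.045, -0.0] deg 8.9
```

>>> step_arm(delta_pos=[[0, -0.03, 0.1], [-0.01, -0.08, 0.2], [-0.013, -0.128, 0.325], [-0.013, -0.128, 0.325], [-0.013, -0.128, 0.325]], rot=[[0.03, -0.02, 0], [0.06, -0.04, 0], [0.094, -0.045, 0], [0.094, -0.045, 0], [0.094, -0.045, 0]], gripper=[-0.08, -0.08, -0.08, -0.08, -0.08])

```text
time_s: 11.95
tool_pos: [0.5618, 0.304, 0.1177]
tool_rot: [-138.3, 0.0, 95.6]
force: [0.3, -0.8, 0.8]
grip_width: 0.0399
grasp_force: 0.0
```

```bash
cat > st.py <<'E'
from h import *; from cell import env,viewer
for i in range(2): s=viewer.read_camera("side");o=env.get_obs()
w=viewer.read_camera("wrist"); c=viewer.read_camera("scene"); pickle.dump((w,s,c,o),open("last.pkl","wb"))
print(o["time_s"],o["force"].round(1),o["tool_pos"].round(4),o["tool_rot"].round(1),o["qpos"].round(1))
Rt=R.from_euler("xyz",o["tool_rot"],degrees=True).as_matrix(); print("tilt",np.degrees(np.arccos(-Rt[2,2])))
for y in (-.095,.095): print(y,((o["tool_pos"]+Rt@[0,y,-.089]-B)@np.c_[yd,u,n]).round(3))
print("tip",((o["tool_pos"]+Rt@[0,0,-.019]-B)@np.c_[yd,u,n]).round(4))
E
python3 - <<'E'
from st import *
for k in (-.01,-.027):
 for th in (8,12,14):
  a,Rt=ax(th); go(o,B+k*a,Rt)
E
```

```text
12.05 [ 0.4 -0.1  0.2] [0.5622 0.304  0.1183] [-138.4    0.    95.6] [-17.5  55.9 -14.7  45.9  -4.3 117.6 -25.2]
tilt 41.6111566971574
-0.095 [0.001 0.072 0.122]
0.095 [ 0.001 -0.114  0.083]
tip [ 0.001  -0.0067  0.0339]
dpos [0.005, 0.004, 0.128] rot [-0.042, -0.0, -0.001] deg 3.6
dpos [0.005, 0.001, 0.128] rot [0.005, -0.0, -0.001] deg 0.4
dpos [0.005, -0.001, 0.128] rot [0.028, -0.0, -0.001] deg 2.4
dpos [0.005, 0.01, 0.213] rot [-0.042, -0.0, -0.001] deg 3.6
dpos [0.005, 0.0, 0.213] rot [0.005, -0.0, -0.001] deg 0.4
dpos [0.005, -0.004, 0.213] rot [0.028, -0.0, -0.001] deg 2.4
```

>>> step_arm(delta_pos=[[0, 0, 0.06], [0.005, -0.002, 0.11], [0.005, -0.002, 0.11], [0.005, -0.002, 0.11]], rot=[[0.02, 0, 0], [0.04, 0, 0], [0.05, 0, 0], [0.05, 0, 0]], gripper=[-0.08, -0.08, -0.08, -0.08])

```text
time_s: 12.65
tool_pos: [0.5401, 0.3022, 0.0963]
tool_rot: [-134.3, -0.1, 95.5]
force: [-0.6, -1.0, -0.6]
grip_width: 0.0401
grasp_force: 0.0
```

Run:
```python
from st import *
for k in (-.025,):
 for th in (14,16,18):
  a,Rt=ax(th); go(o,B+k*a,Rt)
```

```text
12.75 [0.3 0.5 0.3] [0.5407 0.3025 0.0973] [-1.344e+02 -1.000e-01  9.550e+01] [-16.2  57.5 -17.2  48.3  -4.2 117.6 -26.2]
tilt 45.5787706074718
-0.095 [0.001 0.073 0.098]
0.095 [ 0.001 -0.11   0.047]
tip [0.0004 0.0001 0.0047]
dpos [0.002, 0.01, 0.052] rot [-0.018, -0.003, -0.001] deg 1.6
dpos [0.002, 0.006, 0.052] rot [0.005, -0.003, -0.001] deg 0.5
dpos [0.002, 0.002, 0.052] rot [0.028, -0.003, -0.001] deg 2.4
```

>>> step_arm(delta_pos=[[0.002, 0.004, 0.03], [0.002, 0.006, 0.055], [0.002, 0.006, 0.055], [0.002, 0.006, 0.055]], rot=[[0.01, 0, 0], [0.015, 0, 0], [0.015, 0, 0], [0.015, 0, 0]], gripper=[-0.08, -0.08, -0.08, -0.08])

```text
time_s: 13.35
tool_pos: [0.5336, 0.3022, 0.0885]
tool_rot: [-133.1, -0.1, 95.5]
force: [-0.5, -0.8, -0.6]
grip_width: 0.0403
grasp_force: 0.0
```

>>> step_arm(delta_pos=[[0, 0, 0], [0, 0, 0], [0, 0, 0], [0, 0, 0]], rot=[[0, 0, 0], [0, 0, 0], [0, 0, 0], [0, 0, 0]], gripper=[-0.6, -1, -1, -1], squeeze=10)

```text
time_s: 13.85
tool_pos: [0.5333, 0.3023, 0.0891]
tool_rot: [-133.1, -0.1, 95.5]
force: [-1.9, -0.3, 2.6]
grip_width: 0.0258
grasp_force: 10.0
```

Run:
```python
from st import *
print(o["grip_width"],o["grasp_force"])
```

```text
13.95 [-1.1 -0.4  3.4] [0.5333 0.3023 0.0891] [-1.331e+02 -1.000e-01  9.550e+01] [-16.   58.  -17.5  49.   -4.4 117.6 -26.3]
tilt 46.91961897178203
-0.095 [0.    0.073 0.088]
0.095 [ 0.    -0.109  0.033]
tip [-0.0001  0.002  -0.0063]
0.025394777065137496 9.997224658727646
```

>>> step_arm(delta_pos=[[0, 0, 0], [0, 0, 0], [0, 0, 0.012], [0, 0, 0.022], [0, 0, 0.022], [0, 0, 0.022], [0, 0, 0.022], [0, 0, 0.022], [0, 0, 0.022]], rot=[[0, 0, 0], [0, 0, 0], [0, 0, 0], [0, 0, 0], [0, 0, 0], [0, 0, 0], [0, 0, 0], [0, 0, 0], [0, 0, 0]], gripper=[-0.15, -0.15, -0.15, -0.15, -0.15, -1, -1, -1, -1], squeeze=40)

```text
time_s: 15.18
tool_pos: [0.5301, 0.3019, 0.0859]
tool_rot: [-133.1, -0.1, 95.5]
force: [-1.7, -0.4, 2.3]
grip_width: 0.0253
grasp_force: 40.0
```

Run:
```python
from st import *
print(o["grip_width"],o["grasp_force"])
Rt=R.from_euler("xyz",o["tool_rot"],degrees=True).as_matrix()
print("n in tool",(Rt.T@n*.05/.2).round(3))
```

```text
15.275 [-0.7  1.   2.1] [0.5301 0.302  0.0859] [-1.331e+02 -1.000e-01  9.550e+01] [-15.9  57.7 -17.5  50.   -4.4 116.9 -26.3]
tilt 46.92726793888697
-0.095 [0.    0.074 0.084]
0.095 [ 0.    -0.108  0.029]
tip [-0.0001  0.0032 -0.0106]
0.024589646970831876 39.995346665382385
n in tool [ 0.001 -0.073 -0.239]
```

>>> step_arm(delta_pos=[[0, -0.007, -0.024], [0, -0.015, -0.048], [0, -0.022, -0.072], [0, -0.03, -0.096], [0, -0.036, -0.12], [0, -0.044, -0.145], [0, -0.058, -0.19], [0, -0.073, -0.24], [0, -0.073, -0.24]], rot=[[0, 0, 0], [0, 0, 0], [0, 0, 0], [-0.01, 0, 0], [-0.02, 0, 0], [-0.03, 0, 0], [-0.045, 0, 0], [-0.06, 0, 0], [-0.06, 0, 0]], gripper=[-1, -1, -1, -1, -1, -1, -1, -1, -1])

```text
time_s: 16.5
tool_pos: [0.5557, 0.3046, 0.1307]
tool_rot: [-138.5, -0.2, 95.5]
force: [0.4, -0.1, -1.8]
grip_width: 0.0253
grasp_force: 40.0
```

Run:
```python
from st import *
print(o["grip_width"],o["grasp_force"])
d0=pickle.load(open("cams0.pkl","rb")); d1=pickle.load(open("cams1.pkl","rb"))
# dark charger base from wrist view 1 and fresh scene/side
for nm,c,z in (("scene",d0["scene"],.022),):
    print([plane(c,p,z).round(4).tolist() for p in ((0,0),)])
```

```text
16.6 [-0.4  0.  -1.4] [0.5549 0.3042 0.1288] [-1.383e+02 -1.000e-01  9.550e+01] [-16.9  54.6 -16.   47.3  -4.1 117.6 -25.9]
tilt 41.66352197937107
-0.095 [0.    0.084 0.127]
0.095 [ 0.001 -0.102  0.089]
tip [0.0002 0.0048 0.0394]
0.025372485816618346 39.99586522579193
[[-3.2003, -0.6949, 0.022]]
```

The battery is out: about 1.6 N of weight hangs on the wrist and the width is 25 mm. I'll lift it and carry it towards the charger.

Run:
```python
from h import *; from cell import env
o=env.get_obs(); go(o,o["tool_pos"]+[.03,-.04,.15],R.from_euler("xyz",[-160,0,93],degrees=True).as_matrix())
```

```text
dpos [-0.212, -0.403, -0.646] rot [-0.253, 0.014, 0.026] deg 21.9
```

>>> step_arm(delta_pos=[[0, -0.05, -0.15], [-0.05, -0.2, -0.4], [-0.15, -0.4, -0.6], [-0.21, -0.4, -0.65], [-0.21, -0.4, -0.65], [-0.21, -0.4, -0.65]], rot=[[0, 0, 0], [-0.05, 0, 0], [-0.12, 0, 0.01], [-0.2, 0.01, 0.02], [-0.253, 0.014, 0.026], [-0.253, 0.014, 0.026]], gripper=[-1, -1, -1, -1, -1, -1])

```text
time_s: 17.45
tool_pos: [0.5845, 0.2648, 0.283]
tool_rot: [-160.3, -0.1, 93.0]
force: [0.2, -0.3, -2.2]
grip_width: 0.025
grasp_force: 40.0
```

Run:
```python
from h import *; from cell import env
o=env.get_obs(); print(o["tool_pos"],o["tool_rot"],o["force"],o["grip_width"]);Rd=R.from_euler("xyz",[180,0,88],degrees=True).as_matrix()
for p in ([.57,.07,.28],[.56,-.11,.28],[.52,-.26,.25]):go(o,p,Rd);
```

```text
[0.58452786 0.26476846 0.28302802] [-1.60289335e+02 -1.07873217e-01  9.30189681e+01] [ 0.22560851 -0.25613142 -2.2095778 ] 0.024951130094136218
dpos [-0.969, -0.112, 0.054] rot [-0.229, 0.009, 0.058] deg 20.3
dpos [-1.865, -0.204, 0.086] rot [-0.229, 0.009, 0.058] deg 20.3
dpos [-2.604, -0.379, 0.306] rot [-0.229, 0.009, 0.058] deg 20.3
```

>>> step_arm(delta_pos=[[-0.2, -0.05, 0], [-0.5, -0.1, 0.03], [-0.8, -0.11, 0.05], [-0.97, -0.11, 0.05], [-0.97, -0.11, 0.05]], rot=[[-0.05, 0, 0.01], [-0.12, 0, 0.03], [-0.18, 0.01, 0.05], [-0.229, 0.01, 0.058], [-0.229, 0.01, 0.058]], gripper=[-1, -1, -1, -1, -1])

```text
time_s: 18.08
tool_pos: [0.5704, 0.0655, 0.2772]
tool_rot: [-179.7, 0.1, 87.6]
force: [0.3, 0.6, -1.9]
grip_width: 0.0253
grasp_force: 40.0
```

>>> step_arm(delta_pos=[[-0.3, 0, 0], [-0.6, 0, 0], [-0.9, 0, 0], [-1, 0, 0], [-1, 0, 0]], rot=[[0, 0, 0], [0, 0, 0], [0, 0, 0], [0, 0, 0], [0, 0, 0]], gripper=[-1, -1, -1, -1, -1])

```text
time_s: 18.7
tool_pos: [0.5645, -0.1303, 0.2762]
tool_rot: [-179.6, -0.0, 87.9]
force: [0.4, 0.4, -1.7]
grip_width: 0.025
grasp_force: 40.0
```

>>> step_arm(delta_pos=[[-0.3, -0.1, 0], [-0.6, -0.2, 0], [-0.9, -0.3, -0.1], [-0.95, -0.35, -0.1], [-0.95, -0.35, -0.1], [-0.95, -0.35, -0.1]], rot=[[0, 0, 0], [0, 0, 0], [0, 0, 0], [0, 0, 0], [0, 0, 0], [0, 0, 0]], gripper=[-1, -1, -1, -1, -1, -1])

```text
time_s: 19.45
tool_pos: [0.4899, -0.3136, 0.2968]
tool_rot: [-179.7, -0.1, 88.3]
force: [0.1, 0.0, -2.4]
grip_width: 0.025
grasp_force: 40.0
```

Run:
```python
from st import *
C=np.array([.568,-.261,.049])
im=w["img"][:,:,::-1].copy(); im=cv2.resize(im,(800,600),interpolation=cv2.INTER_CUBIC)
def dot(P,col):
    q=proj(w,P)*800/560; cv2.circle(im,tuple(int(v) for v in q),3,col,-1)
for P in ([.5702,-.1934,.056],[.5654,-.3283,.056],[.5517,-.1418,.1199]): dot(P,(0,0,255))
Y=np.array([.035,.999,0])
for k in (-.035,.035): dot(C+[0,0,-.004]+k*Y,(0,255,0))
X=np.array([.999,-.035,0])
for k in (-.115,.115):
  for l in (-.045,.045): dot(C-[0,0,.027]+k*Y+l*X,(255,0,0))
cv2.imwrite("pics/c3.png",im)
```

```text
19.55 [-0.1 -0.1 -2. ] [ 0.4895 -0.3144  0.297 ] [-1.797e+02 -1.000e-01  8.820e+01] [21.2  8.5 10.1 83.9 -1.4 88.  29.5]
tilt 0.282527802363553
-0.095 [0.597 0.329 0.134]
0.095 [0.622 0.165 0.227]
tip [0.6091 0.2121 0.1194]
```

View pics/c3.png

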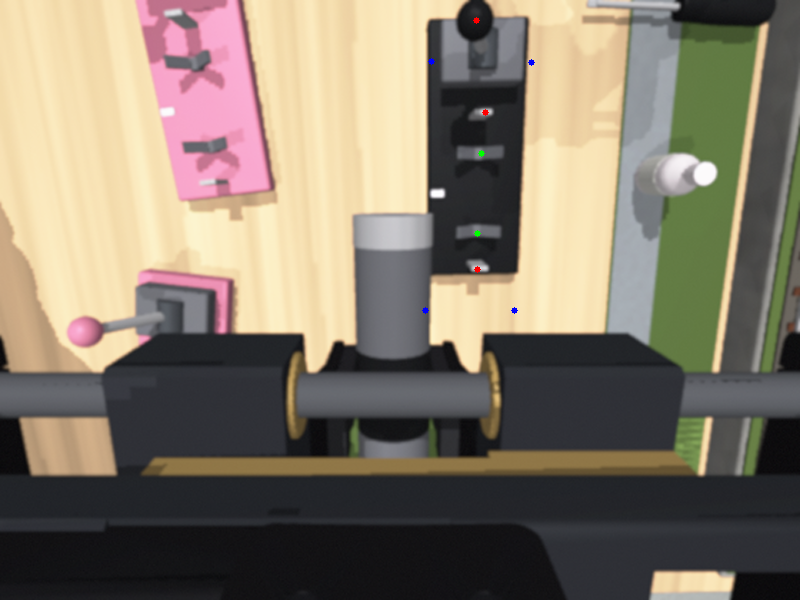

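The saddles are at (480,153) and (478,231) in the picture and the posts at (481,112) and (478,267), within a few pixels of my estimates. The lever ball is at (475,20). The battery sits squarely in the gripper, with its near end at row 213. From these I'll work out the cradle pose.

Run:
```python
from h import *; from cell import env
w,s,c,o=pickle.load(open("last.pkl","rb")); k=.7
S=[plane(w,np.array(p)*k,z) for p,z in (((480,153),.041),((478.5,231.5),.041),((482,112),.056),((478,267),.056))]
for p in S: print(p.round(4))
v=(S[0]+S[2]-S[1]-S[3])[:2]; v/=np.linalg.norm(v); ctr=np.mean(S,0); print("ctr",ctr.round(4),"ydir",v,"toolyaw",np.degrees(np.arctan2(v[1],v[0])))
d0=pickle.load(open("cams0.pkl","rb")); L=tri((w,np.array((475,19))*k),(d0["scene"],(232.8,242.1)),(d0["side"],(314.3,268))); print("lever",L, (L[0]-ctr)[:2]@np.c_[v,[v[1],-v[0]]])
Rt=R.from_euler("xyz",o["tool_rot"],degrees=True).as_matrix()
for z in (-.030-.013,-.030,-.030+.013): print(z,proj(w,o["tool_pos"]+Rt@[.06,0,z])/k)
print("width px",[(proj(w,o["tool_pos"]+Rt@[.05,.013,z])-proj(w,o["tool_pos"]+Rt@[.05,-.013,z]))/k for z in (-.04,-.03,-.02)])
yaw=np.arctan2(v[1],v[0]); x=np.array([v[0],v[1],0]); Rd=rotm(x,np.array([0,0,-1.]))
for z in (.12,.045,.019): go(o,[ctr[0],ctr[1],z],Rd)
```

```text
[ 0.5686 -0.225   0.041 ]
[ 0.5682 -0.2948  0.041 ]
[ 0.5672 -0.1927  0.056 ]
[ 0.5655 -0.3255  0.056 ]
ctr [ 0.5674 -0.2595  0.0485] ydir [0.01050214 0.99994485] toolyaw 89.39826072700743
lever (array([ 0.55111257, -0.14117107,  0.11938177]), np.float64(0.0011170170776292861)) [ 0.11815439 -0.017513  ]
-0.043 [394.25352465 199.97588016]
-0.03 [394.12889715 198.66904488]
-0.017 [394.02293417 197.5579244 ]
width px [array([8.33027717e+01, 5.24997981e-02]), array([7.81948019e+01, 4.93264598e-02]), array([7.36770625e+01, 4.65148114e-02])]
dpos [0.285, 0.385, 0.883] rot [-0.003, -0.001, -0.013] deg 1.2
dpos [0.285, 0.387, 1.258] rot [-0.003, -0.001, -0.013] deg 1.2
dpos [0.285, 0.388, 1.388] rot [-0.003, -0.001, -0.013] deg 1.2
```

>>> step_arm(delta_pos=[[0.15, 0.2, 0.1], [0.306, 0.389, 0.3], [0.306, 0.389, 0.6], [0.306, 0.389, 0.85], [0.306, 0.389, 0.98], [0.306, 0.389, 0.98], [0.306, 0.389, 0.98]], rot=[[0, 0, 0], [-0.003, 0, -0.013], [-0.003, 0, -0.013], [-0.003, 0, -0.013], [-0.003, 0, -0.013], [-0.003, 0, -0.013], [-0.003, 0, -0.013]], gripper=[-1, -1, -1, -1, -1, -1, -1])

```text
time_s: 20.52
tool_pos: [0.5681, -0.2593, 0.1028]
tool_rot: [179.9, 0.1, 89.1]
force: [0.4, -1.3, -1.6]
grip_width: 0.0245
grasp_force: 40.0
```

Run:
```python
from st import *
C=[.568,-.2553]; x=np.array([.0105,.99994,0]);Rd=rotm(x,np.array([0,0,-1.]))
for z in (.03,.019): go(o,C+[z],Rd)
# battery edge rows in wrist image near column 276: brightness profile
g=cv2.cvtColor(w["img"],cv2.COLOR_RGB2GRAY); print(g[120:190:2,274].tolist())
Rt=R.from_euler("xyz",o["tool_rot"],degrees=True).as_matrix()
for P in ([.568,-.1927,.056],[.568,-.3255,.056]): print(proj(w,P))
for xx in (.055,.06): print(proj(w,o["tool_pos"]+Rt@[xx,0,-.03]))
```

```text
20.625 [ 0.6  0.5 -1.8] [ 0.5684 -0.2597  0.1034] [1.798e+02 1.000e-01 8.910e+01] [16.8 18.4  6.5 94.1 -2.2 67.4 22.9]
tilt 0.2208016661662759
-0.095 [0.551 0.159 0.007]
0.095 [ 0.573 -0.004  0.102]
tip [ 0.5624  0.0427 -0.0063]
dpos [0.022, -0.003, 0.367] rot [0.002, 0.001, -0.004] deg 0.4
dpos [0.023, -0.004, 0.422] rot [0.002, 0.001, -0.004] deg 0.4
[61, 162, 209, 203, 124, 28, 24, 25, 24, 25, 24, 25, 24, 28, 100, 150, 192, 201, 200, 200, 199, 199, 200, 199, 199, 199, 199, 177, 122, 117, 117, 117, 116, 117, 117]
[273.22210365 125.23006456]
[276.03035575 300.07596267]
[275.82318638 149.95310154]
[275.8370731  139.10914724]
```

>>> step_arm(delta_pos=[[0.022, -0.003, 0.1], [0.022, -0.003, 0.2], [0.022, -0.003, 0.28], [0.022, -0.003, 0.34], [0.022, -0.003, 0.37], [0.022, -0.003, 0.37]], rot=[[0, 0, 0], [0, 0, -0.004], [0, 0, -0.004], [0, 0, -0.004], [0, 0, -0.004], [0, 0, -0.004]], gripper=[-1, -1, -1, -1, -1, -1])

```text
time_s: 21.48
tool_pos: [0.5662, -0.2549, 0.0268]
tool_rot: [-180.0, 0.0, 89.4]
force: [0.3, -0.5, -1.4]
grip_width: 0.0249
grasp_force: 40.0
```

>>> step_arm(delta_pos=[[0, 0, 0.01], [0, 0, 0.02], [0, 0, 0.03], [0, 0, 0.035], [0, 0, 0.035]], rot=[[0, 0, 0], [0, 0, 0], [0, 0, 0], [0, 0, 0], [0, 0, 0]], gripper=[-1, -1, -1, -1, -1])

```text
time_s: 22.1
tool_pos: [0.5663, -0.2549, 0.0201]
tool_rot: [180.0, 0.0, 89.4]
force: [-0.0, -0.4, -2.1]
grip_width: 0.0252
grasp_force: 40.0
```

```bash
python3 st.py
```

```text
22.2 [-0.1 -0.1 -1.5] [ 0.5664 -0.2549  0.0202] [180.    0.   89.4] [16.9 22.8  6.  98.5 -2.7 58.8 23.2]
tilt 0.034669282647147304
-0.095 [ 0.547  0.119 -0.066]
0.095 [ 0.568 -0.044  0.029]
tip [ 0.5576  0.0024 -0.0791]
```

>>> step_arm(delta_pos=[[0, 0.006, 0.005], [0, 0.006, 0.01], [0, 0.006, 0.01]], rot=[[0, 0, 0], [0, 0, 0], [0, 0, 0]], gripper=[-1, -1, -1])

```text
time_s: 22.68
tool_pos: [0.5679, -0.2549, 0.0183]
tool_rot: [180.0, 0.0, 89.4]
force: [0.2, 0.1, -0.6]
grip_width: 0.0249
grasp_force: 40.0
```

>>> step_arm(delta_pos=[[0, 0, 0.005], [0, 0, 0.01], [0, 0, 0.01]], rot=[[0, 0, 0], [0, 0, 0], [0, 0, 0]], gripper=[-1, -1, -1])

```text
time_s: 23.05
tool_pos: [0.568, -0.255, 0.0179]
tool_rot: [179.9, 0.0, 89.4]
force: [-2.2, 1.5, 9.2]
grip_width: 0.0249
grasp_force: 40.0
```

It touches at the expected height, with 9 N of press. I'll ease off, open gently and lift clear.

>>> step_arm(delta_pos=[[0, 0, -0.008], [0, 0, -0.008], [0, 0, -0.008], [0, 0, -0.008], [0, 0, -0.008], [0, 0, -0.008], [0, 0, -0.1], [0, 0, -0.3], [0, 0, -0.5], [0, 0, -0.5], [0, 0, -0.5]], rot=[[0, 0, 0], [0, 0, 0], [0, 0, 0], [0, 0, 0], [0, 0, 0], [0, 0, 0], [0, 0, 0], [0, 0, 0], [0, 0, 0], [0, 0, 0], [0, 0, 0]], gripper=[-1, -1, -0.3, -0.2, 0, 0, 0, 0, 0, 0, 0], squeeze=5)

```text
time_s: 24.42
tool_pos: [0.5675, -0.2548, 0.1167]
tool_rot: [180.0, 0.0, 89.4]
force: [0.1, 0.6, -1.0]
grip_width: 0.0432
grasp_force: 0.0
```

Run:
```python
from st import *
d0=pickle.load(open("cams0.pkl","rb"))
C=np.array([.5685,-.2595,.049]); v=np.array([.0105,.99994,0])
# bright steel ends & profile along the battery axis, top surface z=.062
for nm,cam in (("wrist",w),("side",s),("scene",c)):
    g=cv2.cvtColor(cam["img"],cv2.COLOR_RGB2GRAY); out=[]
    for t in np.arange(-.07,.0701,.005):
        p=proj(cam,C+t*v+[0,0,.013]).round().astype(int); out.append(int(g[p[1],p[0]]) if 0<=p[0]<560 and 0<=p[1]<420 else -1)
    print(nm,out)
g=cv2.cvtColor(w["img"],cv2.COLOR_RGB2GRAY); p=proj(w,C+.05*v+[0,0,.013]).astype(int); print(p,g[p[1],p[0]-40:p[0]+41:2].tolist())
for e in (-.0185,0,.0185): print(proj(w,C+.05*v+[e,0,0])[0])
```

```text
24.525 [0.1 0.7 1.2] [ 0.5667 -0.2545  0.1152] [-179.9   -0.    89.4] [16.5 17.7  6.4 93.6 -2.  68.9 22.7]
tilt 0.10314408077663739
-0.095 [0.547 0.166 0.017]
0.095 [0.568 0.003 0.111]
tip [0.5572 0.0495 0.0034]
wrist [221, 219, 198, 78, 96, 104, 105, 94, 81, 127, 127, 56, 33, 34, 34, 33, 33, 110, 120, 114, 115, 115, 115, 116, 163, 199, 170, 101, 67]
side [198, 166, 195, 224, 218, 149, 141, 146, 148, 140, 145, 103, 79, 74, 67, 71, 72, 100, 136, 130, 130, 125, 128, 127, 175, 195, 174, 95, 56]
scene [104, 136, 164, 200, 160, 124, 129, 123, 123, 123, 127, 92, 59, 60, 58, 60, 61, 111, 116, 111, 113, 107, 109, 114, 151, 170, 102, 91, 67]
[278 156] [45, 46, 47, 47, 44, 34, 29, 25, 23, 24, 49, 111, 138, 152, 163, 171, 177, 183, 186, 191, 189, 184, 181, 178, 166, 155, 143, 118, 69, 41, 40, 42, 41, 40, 39, 38, 38, 39, 38, 39, 40]
253.6815894287993
278.05187708458476
302.43657938942
```

All three views agree that the battery lies centred in the cradle: the band is centred, the steel ends sit at ±60 mm and the height matches. Next is the lever, from the robot side.

>>> step_arm(delta_pos=[[0, -0.2, -0.1], [0, -0.3, -0.1], [0.25, -0.3, -0.1], [0.5, -0.3, -0.1], [0.567, -0.3, 0], [0.567, -0.3, 0.146], [0.567, -0.3, 0.146], [0.567, -0.3, 0.146]], rot=[[0, 0, 0], [0, 0, 0], [0, 0, 0], [0, 0, 0], [0, 0, 0], [0, 0, 0], [0, 0, 0], [0, 0, 0]], gripper=[0, -1, -1, -1, -1, -1, -1, -1])

```text
time_s: 25.62
tool_pos: [0.509, -0.1413, 0.0874]
tool_rot: [180.0, 0.0, 89.4]
force: [-0.4, 0.2, 0.3]
grip_width: 0.0004
grasp_force: 0.0
```

>>> step_arm(delta_pos=[[0, 0.08, 0], [0, 0.15, 0], [0, 0.22, 0], [0, 0.29, 0], [0, 0.34, 0], [0, 0.37, 0], [0, 0.37, 0], [0, 0.37, 0]], rot=[[0, 0, 0], [0, 0, 0], [0, 0, 0], [0, 0, 0], [0, 0, 0], [0, 0, 0], [0, 0, 0], [0, 0, 0]], gripper=[-1, -1, -1, -1, -1, -1, -1, -1])

```text
time_s: 26.62
tool_pos: [0.5828, -0.1417, 0.0871]
tool_rot: [180.0, 0.0, 89.4]
force: [-0.0, 0.1, -0.2]
grip_width: 0.0001
grasp_force: 0.0
```

```bash
cat > lv.py <<'E'
from st import *
# dark ball blob near predicted lever place in wrist/side/scene
for nm,cam in (("side",s),("scene",c)):
    g=cv2.cvtColor(cam["img"],cv2.COLOR_RGB2GRAY)
    for x in np.arange(.53,.64,.01):
        p=proj(cam,[x,-.141,.117]).round().astype(int); print(nm,x.round(2),p,cam["img"][p[1],p[0]].tolist())
E
python3 lv.py
```

```text
26.725 [0.3 0.8 0.6] [ 0.5827 -0.1417  0.0872] [180.    0.   89.4] [ 9.5 16.5  1.9 98.4 -0.6 65.1 11. ]
tilt 0.05348934961856088
-0.095 [0.436 0.129 0.006]
0.095 [ 0.457 -0.035  0.101]
tip [ 0.4465  0.012  -0.0073]
side 0.53 [306 270] [245, 220, 161]
side 0.54 [310 269] [231, 195, 140]
side 0.55 [313 269] [224, 185, 132]
side 0.56 [317 268] [246, 223, 165]
side 0.57 [321 267] [239, 206, 148]
side 0.58 [325 267] [62, 49, 36]
side 0.59 [328 266] [65, 51, 40]
side 0.6 [332 265] [58, 46, 35]
side 0.61 [336 265] [59, 47, 36]
side 0.62 [339 264] [175, 142, 100]
side 0.63 [343 264] [243, 222, 163]
scene 0.53 [230 238] [136, 109, 75]
scene 0.54 [231 240] [126, 101, 75]
scene 0.55 [233 243] [108, 89, 75]
scene 0.56 [234 245] [104, 84, 74]
scene 0.57 [236 248] [92, 76, 64]
scene 0.58 [238 250] [80, 64, 52]
scene 0.59 [239 253] [65, 50, 41]
scene 0.6 [241 255] [58, 46, 35]
scene 0.61 [243 258] [55, 47, 38]
scene 0.62 [244 260] [59, 48, 39]
scene 0.63 [246 263] [181, 156, 127]
```

>>> step_arm(delta_pos=[[0, 0.02, 0], [0, 0.04, 0], [0, 0.05, 0], [0, 0.05, 0]], rot=[[0, 0, 0], [0, 0, 0], [0, 0, 0], [0, 0, 0]], gripper=[-1, -1, -1, -1])

```text
time_s: 27.32
tool_pos: [0.586, -0.1418, 0.0866]
tool_rot: [-179.2, -0.0, 89.4]
force: [-17.6, 1.1, 13.0]
grip_width: 0.0005
grasp_force: 8.9
```

>>> step_arm(delta_pos=[[0, 0.02, 0], [0, 0.03, 0], [0, 0.03, 0]], rot=[[0, 0, 0], [0, 0, 0], [0, 0, 0]], gripper=[-1, -1, -1])

```text
time_s: 27.7
tool_pos: [0.5862, -0.1419, 0.0865]
tool_rot: [-178.5, -0.1, 89.3]
force: [-31.3, 3.8, 22.4]
grip_width: 0.0005
grasp_force: 16.0
```

The lever is hard against its stop. I'll back off and lift clear.

>>> step_arm(delta_pos=[[0, -0.1, 0], [0, -0.3, 0], [0, -0.4, -0.1], [0, -0.4, -0.4], [0, -0.4, -0.6], [0, -0.4, -0.6], [0, -0.4, -0.6]], rot=[[0, 0, 0], [0, 0, 0], [0, 0, 0], [0, 0, 0], [0, 0, 0], [0, 0, 0], [0, 0, 0]], gripper=[-1, -1, -1, -1, -1, -1, -1])

```text
time_s: 28.58
tool_pos: [0.5186, -0.1408, 0.2064]
tool_rot: [-180.0, 0.0, 89.4]
force: [-0.5, -0.1, -1.1]
grip_width: 0.0004
grasp_force: 0.0
```

Run:
```python
from st import *
im=[]
def blob(cam,P,r=16):
    x,y=proj(cam,P).astype(int); g=cam["img"][y-r:y+r,x-r:x+r].max(2); m=(g<85).astype(np.uint8)
    n_,l,stt,ce=cv2.connectedComponentsWithStats(cv2.morphologyEx(m,cv2.MORPH_OPEN,np.ones((5,5),np.uint8)))
    return [(ce[i]+[x-r,y-r]).round(1).tolist()+[int(stt[i,4])] for i in range(1,n_)],(x,y)
P=[.607,-.141,.114]
for nm,cam in (("side",s),("scene",c),("wrist",w)):
    try: print(nm,blob(cam,P))
    except Exception as e: print(nm,e,proj(cam,P))
C=np.array([.5685,-.2595,.049]); v=np.array([.0105,.99994,0])
for cam in (s,c):
    g=cv2.cvtColor(cam["img"],cv2.COLOR_RGB2GRAY); print([int(g[p[1],p[0]]) for p in (proj(cam,C+t*v+[0,0,.013]).round().astype(int) for t in np.arange(-.07,.0701,.005))])
```

```text
28.675 [-0.3 -0.5 -0.1] [ 0.5179 -0.1407  0.2053] [-179.9    0.    89.4] [10.2  4.5  2.2 98.5 -0.1 77.1 11.9]
tilt 0.1459347512406882
-0.095 [0.429 0.243 0.077]
0.095 [0.45  0.08  0.171]
tip [0.439  0.1267 0.0629]
side ([[334.6, 265.6, 35]], (np.int64(334), np.int64(265)))
scene ([[241.4, 258.5, 60]], (np.int64(242), np.int64(257)))
wrist ([[378.9, 207.4, 612]], (np.int64(378), np.int64(205)))
[188, 154, 163, 189, 149, 94, 95, 103, 103, 98, 95, 76, 63, 65, 69, 70, 72, 102, 140, 138, 139, 135, 139, 137, 190, 210, 208, 162, 93]
[78, 97, 137, 172, 136, 95, 90, 91, 102, 93, 91, 71, 58, 59, 58, 58, 58, 105, 121, 120, 117, 122, 118, 120, 163, 186, 111, 126, 83]
```

The lever ball sits at the fully-over spot in all three views, and the battery hasn't moved. Handing in.

```bash
python3 -c "
from cell import env
print(env.sign_off())"
```

```text
the job is handed in; nothing more can be done
None
```

I leaned the jog stick over, held it for well over a second and let it spring back; then I laid the battery in the charger cradle, let go, threw the lever fully over and handed the job in at about 29 s of the 67 s allowed.

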